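# Take the finished panel out of the easel's sprung clamp and stand it in the rack

### The arm

A 6-joint arm with a two-finger parallel gripper is mounted at the origin on the work surface. World frame = base frame: x ahead of the robot, y to its left, z up, the work surface at z = 0. Lengths are in m, angles in rad, forces in N, time in s.
With the tool pointing down it reaches from about 0.3 to 1 m from the base axis. Payload 5.1 kg.
Tool frame: the origin (TCP) lies at the very end of the fingers, on their centre line; the grasp point (between the pads) lies bot.pinch_z behind it (bot.pinch_z is the distance from the TCP to the grasp point, in m); z points along the fingers, y is the line along which they close (so a half turn about z gives the same grasp; the last joint's range is limited). The gripper opens to 95 mm and grips with 3 to 60 N. Pads are 20 mm wide; open, the fingers measure 119 mm over their backs; the gripper's body (75 mm by 180 mm) begins 59 mm behind the grasp point.
Start: joints at [-0.083, 0.124, 1.65, -0, 1.367, -0.083], TCP at [0.65, -0, 0.215] pointing down, gripper open.
Joint ranges: [-2.61, 2.61], [-1.02, 2.33], [0.03, 2.71], [-1.35, 4.49], [0.32, 2.68], [-2.91, 2.91]. Speed limits (rad/s): [2.57, 2.57, 3.14, 3.14, 3.14, 3.14].

### API

Orientations are given as a unit quaternion [w, x, y, z].
In Python, from workcell import bot, cams gives the robot as it stands.
- The arm moves only by the tool arm_command, never from a script. Its argument "plan" is a list of rows, each a list of 4 numbers: the shift along the world's x, y, z in mm, then the turn about the world's z in degrees. In form: [[tx, ty, tz, turn], ...]. A call has 1 to 20 rows; each row is the pose to reach, as a shift and turn from the pose commanded when the call began; what a row does not reach only later rows make up. A row lasts 1/10 s, in which the tool goes at most 50 mm and 8.59 degrees, less where a joint would pass 70% of its speed; a pose out of reach is approached as far as the arm can. A call with a gripper value outside its range is refused whole. "gripper" is the finger opening in mm, from 0 to 95.1, set as the call begins (left out, the last holds). The fingers move at their own pace and stop on an object; "grip_force" is the grip in N (left out, the last holds). Time passes only in rows, so rows that repeat a pose let the fingers close. It gives the time, the measured TCP pose, the force, the opening and the grip force at its end, in the units of the state.
- bot.state(): the state, without advancing time (a new reading comes with each control period).
- cams.camera(name): name is "scene" or "side" or "wrist"; returns a dict with "frame" (384x512x3 uint8, blue, green, red), "intrinsics" (3x3 intrinsics, pixels), "world_from_camera" (4x4, takes a point from camera to world coordinates). Camera axes: x right, y up, looking along -z (the intrinsics and any distortion apply to the point x, -y, -z); pixel columns grow to the right and rows downward; lengths in m; the calibration is good to about 2 mm. A picture is of the moment at which its call begins. There is no depth.
- bot.sign_off(): hands the job in; it is judged then, once.
Trained networks look in the newest picture that a camera, given by its name, has taken for a name from the list of things; names that differ only in an ending like _2 or _b are one class to them, and where a whole thing is asked for, a point or a joint stands for the part that bears it (a point fixed in the world has none). Each returns a list of dicts, best first, with "confidence" (0 to 1); they miss things now and then, are a little off and sometimes report something else, mostly with a low value. They report only what shows in the picture. A call takes as long as a camera call.
- cams.trace(query, camera): "mask" (384x512 bool, what is visible of it) and "bbox" ([left, top, width, height] in pixels, round what is visible of it).
The state is a dict: "time": time; "joints": joint angles; "joint_vel": joint speeds; "joint_efforts": joint torques, N m; "eef_pos": TCP position; "tcp_rot": TCP orientation; "wrist_force": force on the tool from outside, world axes, zero at the start; "torque": the same for the moment, N m; "grip_width": finger opening in m; "grip_force": force on a finger pad.
Only numpy, scipy, OpenCV 4.12 (cv2) and the standard library are available. Lean on these libraries where they do the work, as an engineer would, in place of code of your own. Each camera call takes 0.05 s, during which the arm holds its last target. There are 200 camera calls.

### The job

The painting on the table easel is finished and touch-dry. Lift the red-barred spring clamp at the top of the easel until it snaps over and stays up by itself, then take the painted panel out and stand it, right way up, in the middle bay of the wire drying rack, so that an empty bay is left on either side of it. Set it down rather than dropping it, and leave the clamp open and the other panels, cups and paints where they are.

Things in the scene. Friction and masses are not known exactly. Their poses are not given: they have to be found in the camera images.
- easel: Wooden table easel screwed to the table, 250 mm deep (own x), 190 wide, 230 high. Origin on the table under its middle, z up. Its front looks along own -x, at the start away from the robot. Its central mast (30 mm wide, 22 thick) leans back 30 degrees, top towards own +x. In its frame: front normal N = (-cos30, 0, sin30), up-the-mast U = (sin30, 0, cos30).
- ledge (a point): Point on the easel's ledge, at mid-width, on which the panel's foot stands, 9 mm in front of the mast face (easel axes). The ledge's front lip is 30 mm in front of the mast face and 9 mm high. Beside the mast the panel's back is free, above a cross rail that ends 48 mm (along U) above the ledge. The mast ends 40 mm above the panel's top edge.
- clamp (a joint): Clamp arm angle, rad, hinge along easel y: about 0 closed, 1.75 up against its stop. At angle q the grip bar is at hinge + 86 mm x (cos q N + sin q U). Over-centre spring: about 4 N at the bar starts it, falling to none at 0.75 rad; released below that it snaps shut, above that it swings on to the stop and stays. Damped.
- clamp_grip (a point): Middle of the clamp's red round grip bar, 12 mm diameter, 45 mm long between two side arms (7 mm thick, 12 high; 59 mm wide over all, 66 at the hinge pin), along easel y; moves with the clamp. The opening between bar and jaw is 45 mm wide and 40 mm long, so the bar can be pinched fore and aft; it turns in the fingers.
- clamp_hinge (a point): Middle of the clamp's hinge pin, in the mast, 11 mm behind the mast's front face and 168 mm (along U) above the ledge. Fixed to the easel.
- panel: The painting to move: wooden panel 18 mm thick (x), 200 wide (y), 150 high (z), about 0.2 kg, picture (sky, sun, green) on its -x face. Origin: centre of its underside. It leans in the easel, z along U; the closed clamp's 52 mm wide jaw presses on its top edge, a lip over its face. Can be gripped across its thickness at the top edge, about 80 mm either side of mid-width clear of the clamp.
- rack: Drying rack fixed to the table: 250 mm long (x), 154 wide (y), floor 15 mm above the table. Six upright wire hoops (5 mm wire, 141 mm wide along y, tops 105 mm above the table) at x = -110, -66, -22, 22, 66, 110 mm make five bays, each 39 mm clear. A panel stands in a bay with its thickness along x. Origin on the table under its middle, z up.
- rack_bay (a point): Centre of the middle bay's floor (15 mm above the table); axes as the rack's.
- panel_b: Smaller pink and red panel, 16 x 160 x 120 mm high, standing loose in the end bay at the rack's -x end (88 mm from its middle). Origin: centre of its underside. Leave it there.
- panel_c: Smaller yellow and blue panel, 16 x 150 x 110 mm high, standing loose in the end bay at the rack's +x end (88 mm from its middle). Origin: centre of its underside. Leave it there.
- cup_yellow: Yellow plastic cup, 76 mm across, 95 mm high, standing between easel and rack; origin under its middle. Leave it.
- cup_clear: Clear cup, 72 mm across, 100 mm high; origin under its middle. Leave it.
- cup_white: Small white cup, 64 mm across, 55 mm high; origin under its middle. Leave it.
- cup_white2: Another small white cup, 64 mm across, 55 mm high; origin under its middle. Leave it.
- paint_red: Red paint bottle, 52 mm across, 140 mm high; origin under its middle. Leave it.
- jar_blue: Blue paint jar, 68 mm across, 75 mm high; origin under its middle. Leave it.

How it is judged:
By the outcome, as a careful person would: the job done as asked, in the order asked, and still so for the second after the job is handed in, with the robot touching nothing.
It also fails if it takes over 61 s, if anything falls off the work surface, if the arm or the gripper's body presses on something with over 40 N, if the wrist force passes 120 N, or if a joint passes its speed limit or range.

## Working session

There is one attempt and no reset: what is moved stays moved. The work goes in short steps, Python scripts to look and compute and a tool call to move; the robot and the scene stay as the last step left them, time stands still between calls to the robot, and variables do not carry over. Pictures are saved under pics/ and viewed, at most 10 in all, crops included, and the job is handed in when it is done.

Besides the shell and the picture viewer there is one more tool, called after ">>>" by a JSON object that holds its "name" and its "arguments", one argument or row to a line. arm_command: Moves the arm, as the interface text tells. Its arguments: {"type":"object","properties":{"plan":{"type":"array"},"gripper":{"type":"number"},"grip_force":{"type":"number"}},"required":["plan"]}

```bash
mkdir -p pics; ls
cat > h.py <<'E'
import numpy as np, cv2
from workcell import bot, cams
def P(c):
    T=np.array(c["world_from_camera"]);K=np.array(c["intrinsics"]);return K,T
def proj(c,p):
    K,T=P(c);q=np.linalg.inv(T)@np.r_[p,1];v=K@np.array([q[0],-q[1],-q[2]]);return v[:2]/v[2]
def ray(c,u,v):
    K,T=P(c);d=np.linalg.inv(K)@np.array([u,v,1.]);d=T[:3,:3]@np.array([d[0],-d[1],-d[2]]);return T[:3,3],d/np.linalg.norm(d)
def onz(c,u,v,z):
    o,d=ray(c,u,v);return o+d*(z-o[2])/d[2]
def tri(obs):
    A=np.zeros((3,3));b=np.zeros(3)
    for c,u,v in obs:
        o,d=ray(c,u,v);M=np.eye(3)-np.outer(d,d);A+=M;b+=M@o
    return np.linalg.solve(A,b)
E
python3 - <<'E'
from h import *
print(bot.pinch_z, bot.state()["tcp_rot"], bot.state()["eef_pos"])
ims=[]
for n in ["scene","side"]:
    c=cams.camera(n);np.save(n+".npy",c,allow_pickle=True)
    ims.append(c["frame"])
    print(n,c["intrinsics"],np.round(c["world_from_camera"],3).tolist(),[k for k in c])
    for q in ["clamp_grip","panel","rack","easel","cup_yellow","panel_b","panel_c"]:
        for r in cams.trace(q,n)[:3]:
            print(q,round(r["confidence"],2),r["bbox"])
for n,i in zip("ab",ims): cv2.imwrite(f"pics/{n}.png",cv2.resize(i,(800,600),interpolation=cv2.INTER_CUBIC))
E
```

```text
pics
0.0188 [-8.04676288e-04  7.07072957e-01  7.07139826e-01 -6.73272021e-04] [6.49345159e-01 7.02908327e-05 2.13376725e-01]
scene [[467.32677276   0.         249.2059635 ]
 [  0.         467.32677276 197.23925149]
 [  0.           0.           1.        ]] [[0.828, -0.48, 0.289, 1.037], [0.56, 0.712, -0.423, -0.669], [-0.003, 0.512, 0.859, 1.48], [0.0, 0.0, 0.0, 1.0]] ['frame', 'intrinsics', 'world_from_camera']
clamp_grip 0.63 [280.0, 217.8, 24.4, 25.9]
clamp_grip 0.37 [160.0, 222.2, 41.1, 44.8]
panel 0.77 [196.5, 256.7, 36.3, 49.0]
panel 0.58 [279.7, 109.8, 36.6, 62.5]
panel 0.36 [242.9, 147.1, 71.3, 35.0]
rack 0.81 [158.7, 230.2, 83.9, 80.2]
easel 0.6 [238.9, 116.1, 81.4, 70.5]
cup_yellow 0.59 [244.4, 194.1, 29.7, 31.5]
panel_b 0.77 [196.5, 256.7, 36.3, 49.0]
panel_b 0.58 [279.7, 109.8, 36.6, 62.5]
panel_b 0.36 [242.9, 147.1, 71.3, 35.0]
panel_c 0.77 [196.5, 256.7, 36.3, 49.0]
panel_c 0.58 [279.7, 109.8, 36.6, 62.5]
panel_c 0.36 [242.9, 147.1, 71.3, 35.0]
side [[446.42918375   0.         252.68445811]
 [  0.         446.42918375 190.15540628]
 [  0.           0.           1.        ]] [[0.924, 0.175, -0.34, 0.122], [-0.383, 0.451, -0.806, -1.101], [0.013, 0.875, 0.483, 0.84], [0.0, 0.0, 0.0, 1.0]] ['frame', 'intrinsics', 'world_from_camera']
clamp_grip 0.5 [197.6, 141.4, 29.0, 21.7]
panel 0.85 [206.8, 159.2, 29.9, 42.6]
panel 0.68 [240.0, 240.1, 20.6, 72.1]
rack 0.65 [231.9, 249.3, 102.4, 71.8]
easel 0.72 [177.3, 142.6, 68.9, 73.2]
easel 0.71 [246.8, 206.0, 27.3, 37.1]
cup_yellow 0.59 [248.6, 204.8, 20.7, 38.1]
panel_b 0.85 [206.8, 159.2, 29.9, 42.6]
panel_b 0.68 [240.0, 240.1, 20.6, 72.1]
panel_c 0.85 [206.8, 159.2, 29.9, 42.6]
panel_c 0.68 [240.0, 240.1, 20.6, 72.1]
```

View pics/a.png

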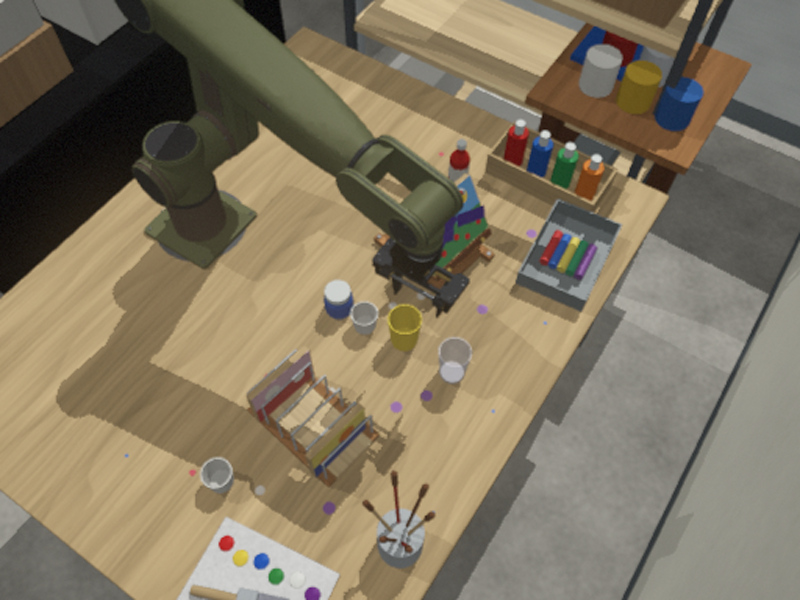

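View pics/b.png

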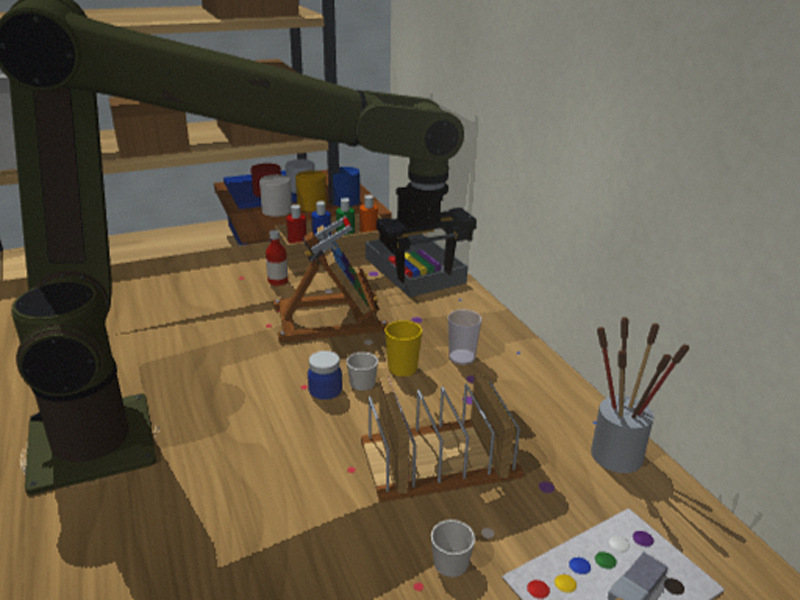

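Run:
```python
from h import *
s=np.load("scene.npy",allow_pickle=True).item();d=np.load("side.npy",allow_pickle=True).item()
k=.64
f=lambda c,u,v,z=0:np.round(onz(c,u*k,v*k,z),3)
print("easel base corners side",f(d,283,338,.0),f(d,380,330,.0),f(d,283,305))
print("rack corners side",f(d,383,495),f(d,520,472),f(d,362,443));print("rack scene",f(s,333,483),f(s,250,398,.0),f(s,388,428))
print("clamp bar side z.25",f(d,345,222,.25),"lower",f(d,315,245,.23))
print("cup y",f(d,403,372),f(s,404,345),"bottle",f(d,277,280))
```

```text
easel base corners side [0.407 0.216 0.   ] [0.622 0.169 0.   ] [0.445 0.362 0.   ]
rack corners side [ 0.438 -0.315  0.   ] [ 0.677 -0.352  0.   ] [ 0.45  -0.181  0.   ]
rack scene [ 0.678 -0.353  0.   ] [ 0.413 -0.301  0.   ] [ 0.704 -0.189  0.   ]
clamp bar side z.25 [0.566 0.234 0.25 ] lower [0.483 0.185 0.23 ]
cup y [ 0.606 -0.004  0.   ] [ 0.622 -0.002  0.   ] bottle [0.464 0.496 0.   ]
```

>>> {"name": "arm_command", "arguments": {
  "plan": [
    [0,0,50,0],
    [-30,-40,100,0],
    [-60,-90,100,0],
    [-90,-140,100,0],
    [-120,-190,100,0],
    [-150,-240,100,0],
    [-150,-270,100,0],
    [-150,-270,100,0]
  ]
}}

```text
time: 1.6
eef_pos: [0.4983, -0.2729, 0.315]
tcp_rot: [0.001, 0.708, 0.706, -0.0]
wrist_force: [0.5, 0.7, -0.5]
grip_width: 0.0949
grip_force: 0.0
```

Run:
```python
from h import *
import cv2
ims=[]
for n in ["scene","side"]:
    c=cams.camera(n);np.save(n+"2.npy",c,allow_pickle=True)
    for q in ["clamp_grip","clamp_hinge","panel","easel"]:
        for r in cams.trace(q,n)[:2]:
            print(n,q,round(r["confidence"],2),r["bbox"])
    x,y=(210,80) if n=="scene" else (160,120)
    w=(133,100)
    ims.append(cv2.resize(c["frame"][y:y+100,x:x+133],(800,600),interpolation=cv2.INTER_CUBIC))
    cv2.imwrite(f"pics/c_{n}.png",ims[-1])
```

```text
scene clamp_grip 0.66 [270.9, 116.5, 24.7, 20.7]
scene clamp_grip 0.54 [246.9, 193.4, 23.4, 29.3]
scene clamp_hinge 0.57 [237.4, 117.3, 79.1, 74.6]
scene clamp_hinge 0.34 [159.4, 221.5, 40.4, 46.5]
scene panel 0.9 [260.2, 113.1, 54.4, 63.2]
scene panel 0.82 [160.3, 221.0, 40.2, 46.3]
scene easel 0.72 [261.6, 112.6, 51.3, 66.5]
scene easel 0.64 [239.5, 114.1, 76.0, 79.1]
side clamp_grip 0.73 [200.7, 141.3, 26.2, 21.7]
side clamp_hinge 0.66 [174.5, 137.3, 71.0, 83.4]
side clamp_hinge 0.4 [279.7, 331.6, 24.4, 38.8]
side panel 0.92 [208.5, 160.3, 25.8, 40.2]
side panel 0.76 [300.2, 238.1, 30.5, 64.6]
side easel 0.97 [175.0, 141.0, 74.4, 76.1]
```

View pics/c_scene.png

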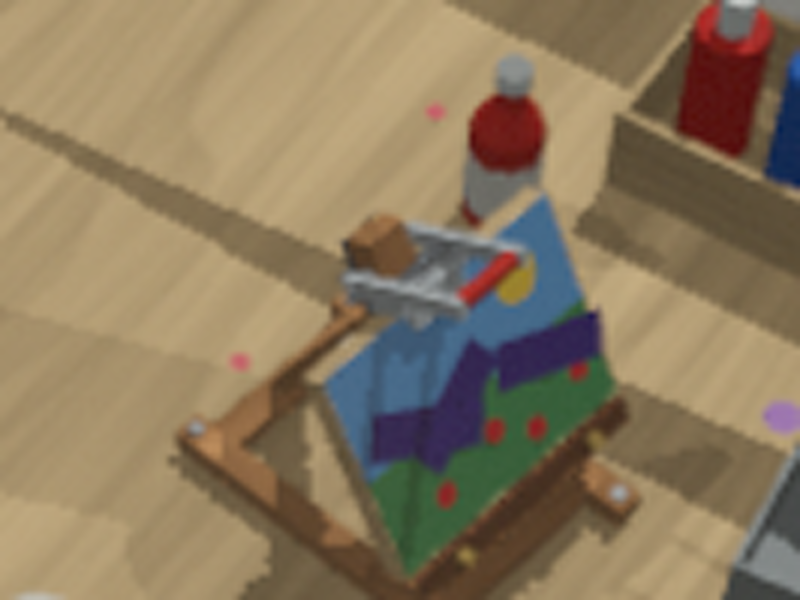

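View pics/c_side.png

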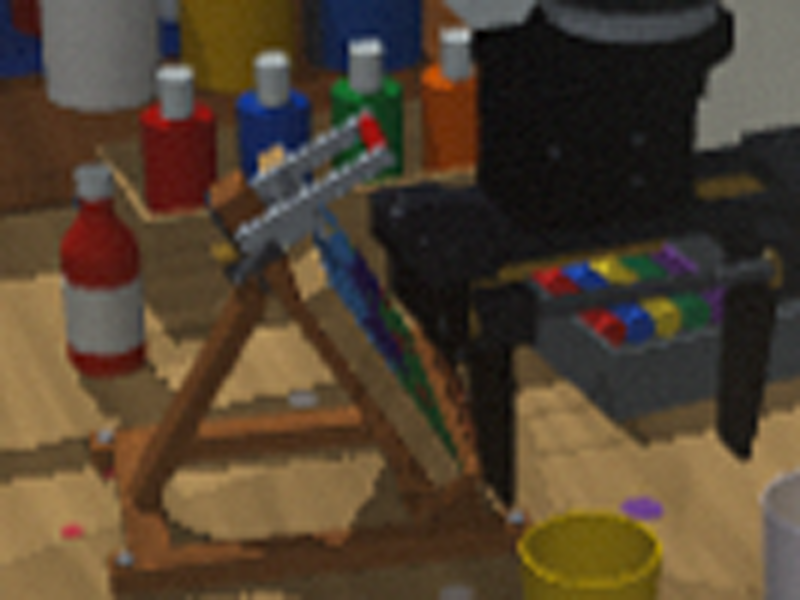

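```bash
cat > fit.py <<'E'
from h import *
from scipy.optimize import least_squares
s=np.load("scene2.npy",allow_pickle=True).item();d=np.load("side2.npy",allow_pickle=True).item()
def R(y): return np.array([[np.cos(y),-np.sin(y),0],[np.sin(y),np.cos(y),0],[0,0,1]])
N=np.array([-np.cos(np.pi/6),0,.5]);U=np.array([.5,0,np.cos(np.pi/6)]);Y=np.array([0,1.,0])
def pts(p,q=0.):
    f=lambda v:p[:3]+R(p[3])@v
    n,h,w=.009,.15,.1
    H=-.02*N+.168*U; B=H+.086*(np.cos(q)*N+np.sin(q)*U)
    return {k:f(v) for k,v in dict(FTp=n*N+h*U+w*Y,FTm=n*N+h*U-w*Y,FBp=n*N+w*Y,FBm=n*N-w*Y,BTp=-n*N+h*U+w*Y,BBp=-n*N+w*Y,H=H,B=B,Bp=B+.0225*Y,Bm=B-.0225*Y,
      TopC=h*U,G=h*U+.08*Y,Gm=h*U-.08*Y).items()}
if __name__=="__main__":
    obs=[(s,210,80,k,u,v) for k,u,v in [("FTp",322,385),("FTm",547,195),("FBm",615,388),("FBp",410,578),("Bp",465,302),("Bm",520,256)]]
    obs+=[(d,160,120,k,u,v) for k,u,v in [("FTp",326,262),("FBp",460,472),("BTp",297,276),("BBp",430,488),("Bp",383,150),("Bm",366,118)]]
    def res(p):
        P_=pts(p[:4],p[4]);r=[]
        for c,x,y,k,u,v in obs: r.append(proj(c,P_[k])-np.array([x+u/6.015,y+v/6.0]))
        return np.ravel(r)
    o=least_squares(res,[.6,.28,.04,3.0,0.],loss="soft_l1")
    print(o.x,np.round(res(o.x).reshape(-1,2),1).tolist())
    np.save("easel.npy",o.x)
    for k,v in pts(o.x[:4],o.x[4]).items(): print(k,np.round(v,4))
    # rack from first images
    s1=np.load("scene.npy",allow_pickle=True).item();d1=np.load("side.npy",allow_pickle=True).item()
    for n,c,b in(("s",s1,(150,215,100,100)),("d",d1,(228,230,120,90))):
        x,y,w,h=b;cv2.imwrite(f"pics/rack_{n}.png",cv2.resize(c["frame"][y:y+h,x:x+w],None,fx=6,fy=6,interpolation=cv2.INTER_CUBIC))
E
python3 fit.py
```

```text
[ 0.6048064   0.25678121  0.06138357  2.95728642 -0.06235324] [[-1.0, -1.4], [0.1, -1.5], [0.5, 0.1], [-1.5, -0.0], [0.4, -0.6], [0.1, -0.3], [0.1, 2.5], [0.4, -0.5], [0.3, 3.0], [1.0, -0.5], [-0.2, 0.1], [0.7, 0.5]]
FTp [0.5204 0.1708 0.1958]
FTm [0.5571 0.3674 0.1958]
FBp [0.5941 0.157  0.0659]
FBm [0.6308 0.3537 0.0659]
BTp [0.5051 0.1736 0.1868]
BBp [0.5788 0.1599 0.0569]
H [0.5052 0.2753 0.1969]
B [0.5809 0.2612 0.2352]
Bp [0.5768 0.2391 0.2352]
Bm [0.585  0.2834 0.2352]
TopC [0.5311 0.2705 0.1913]
G [0.5164 0.1919 0.1913]
Gm [0.5457 0.3492 0.1913]
```

View pics/rack_s.png

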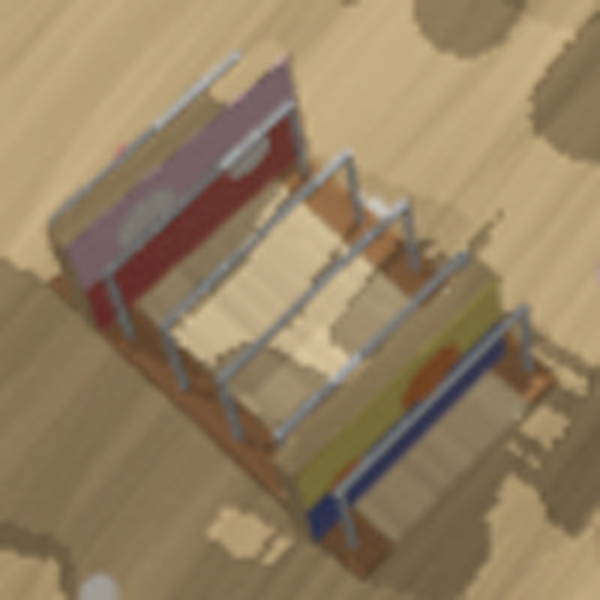

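View pics/rack_d.png

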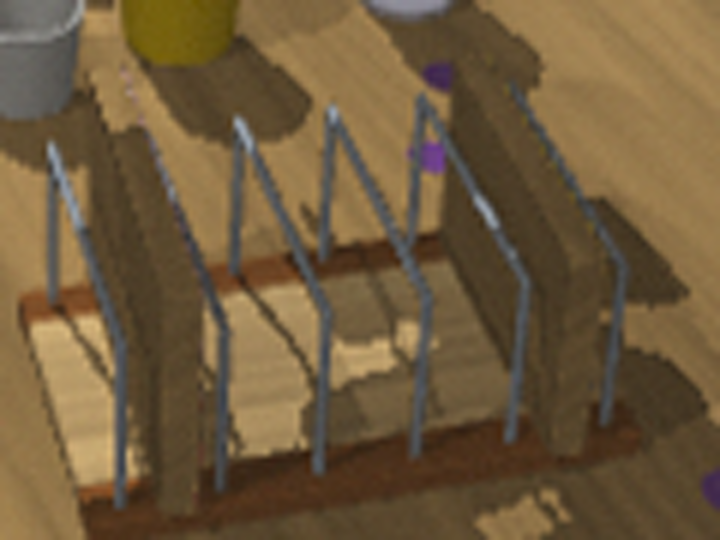

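```bash
cat > rack.py <<'E'
from h import *
from scipy.optimize import least_squares
from fit import R
s=np.load("scene.npy",allow_pickle=True).item();d=np.load("side.npy",allow_pickle=True).item()
X=[-.11,-.066,-.022,.022,.066,.11]
S=[((52,222),(238,58)),((110,278),(293,103)),((165,325),(348,155)),((220,378),(408,205)),((278,438),(465,257)),((342,495),(525,312))]
D=[((122,345),(52,147)),((225,328),(125,70)),((327,310),(240,122)),((428,297),(333,110)),((525,280),(423,97)),((624,262),(515,87))]
def res(p):
    r=[]
    for c,ox,oy,L in((s,150,215,S),(d,228,230,D)):
        for x,ab in zip(X,L):
            for y,(u,v) in zip((-.068,.068),ab):
                r.append(proj(c,R(p[2])@[x,y,.1025]+[p[0],p[1],0])-[ox+u/6,oy+v/6])
    return np.ravel(r)
o=least_squares(res,[.56,-.26,-.16],loss="soft_l1");print(o.x,np.round(res(o.x).reshape(-1,2),1).tolist())
np.save("rack.npy",o.x)
E
python3 rack.py
python3 - <<'E'
from h import *; from fit import *
e=np.load("easel.npy")
S=lambda u,v:(s,210+u/6.015,80+v/6);D=lambda u,v:(d,160+u/6.015,120+v/6)
print("bar",tri([S(465,302),D(383,150)]),tri([S(520,256),D(366,118)]), tri([S(322,385),D(326,262)]),tri([S(410,578),D(460,472)]))
t=np.array(bot.state()["eef_pos"]);print(t,bot.state()["time"])
p=pts(e[:4],0)
for q in [0,.1,.3,.5,.7,.9,1.1,1.3,1.5,1.7]:
    print(q,np.round(1000*(pts(e[:4],q)["B"]-p["B"])).tolist())
print("to bar, TCP at bar-19mm z:",1000*(p["B"]-[0,0,.019]-t))
E
```

```text
[ 0.5638791  -0.27080604 -0.15631727] [[-0.4, -0.6], [-0.5, -0.8], [-0.9, -1.3], [-0.4, -0.2], [-0.7, -0.3], [-0.2, -0.6], [-0.3, -0.1], [-0.7, -0.5], [-0.2, -0.9], [-0.4, -0.6], [-0.8, -0.9], [-0.5, -0.9], [0.4, -0.6], [0.7, -0.5], [0.6, -0.4], [4.3, 10.2], [0.6, 0.0], [0.7, -0.6], [0.5, -0.3], [0.5, -0.6], [0.8, -0.0], [0.5, -0.5], [0.5, 0.5], [0.0, -0.9]]
bar [0.57704017 0.2356745  0.23648752] [0.58415688 0.28329601 0.23578723] [0.5240631  0.16865535 0.20154082] [0.59597351 0.16447558 0.05917392]
[ 0.50046093 -0.26903972  0.31466386] 2.1
0 [0.0, 0.0, 0.0]
0.1 [-5.0, 1.0, 7.0]
0.3 [-16.0, 3.0, 20.0]
0.5 [-29.0, 5.0, 30.0]
0.7 [-44.0, 8.0, 38.0]
0.9 [-61.0, 11.0, 42.0]
1.1 [-78.0, 14.0, 43.0]
1.3 [-94.0, 18.0, 40.0]
1.5 [-110.0, 21.0, 34.0]
1.7 [-125.0, 23.0, 25.0]
to bar, TCP at bar-19mm z: [ 77.95775769 530.74018144 -93.7880252 ]
```

>>> {"name": "arm_command", "arguments": {
  "plan": [
    [0,30,10,-1],
    [10,70,10,-3],
    [17,120,10,-5],
    [25,168,10,-7],
    [33,216,10,-9],
    [40,264,10,-10],
    [48,312,10,-10.5],
    [56,360,5,-10.5],
    [63,408,0,-10.5],
    [70,456,-5,-10.5],
    [76,500,-10,-10.5],
    [81,529,-15,-10.5],
    [81,529,-15,-10.5],
    [81,529,-15,-10.5]
  ],
  "gripper": 42
}}

```text
time: 3.5
eef_pos: [0.5805, 0.2597, 0.2992]
tcp_rot: [0.0, 0.768, 0.64, -0.001]
wrist_force: [-0.2, -1.0, -0.0]
grip_width: 0.0419
grip_force: 0.0
```

Run:
```python
from h import *; from fit import *
e=np.load("easel.npy");c=cams.camera("wrist");im=c["frame"].copy()
for k,v in pts(e[:4],0).items():
    u=proj(c,v);print(k,u)
    if k!="Gm":cv2.circle(im,(int(u[0]),int(u[1])),2,(255,0,255),-1)
t=np.array(bot.state()["eef_pos"]);print(t)
u=proj(c,t);cv2.circle(im,(int(u[0]),int(u[1])),3,(0,255,0),1)
print([(r["confidence"],r["bbox"]) for r in cams.trace("clamp_grip","wrist")])
cv2.imwrite("pics/w1.png",cv2.resize(im,None,fx=1.5,fy=1.5))
```

```text
FTp [209.34799448 300.38079118]
FTm [200.87039165  61.79983111]
FBp [283.01971903 244.32822838]
FBm [286.71144216  76.80162698]
BTp [193.67979719 294.99859977]
BBp [270.35979521 241.58801134]
H [163.55603744 191.63688651]
B [254.15801086 206.57978005]
Bp [254.15575079 236.92297591]
Bm [254.16037713 174.81061605]
TopC [196.91378432 190.11689348]
G [200.56336647 277.51854046]
Gm [192.72976054  89.9162256 ]
[0.58075405 0.25890375 0.29968866]
[(0.7, [149.6, 160.5, 116.2, 101.0])]
```

View pics/w1.png

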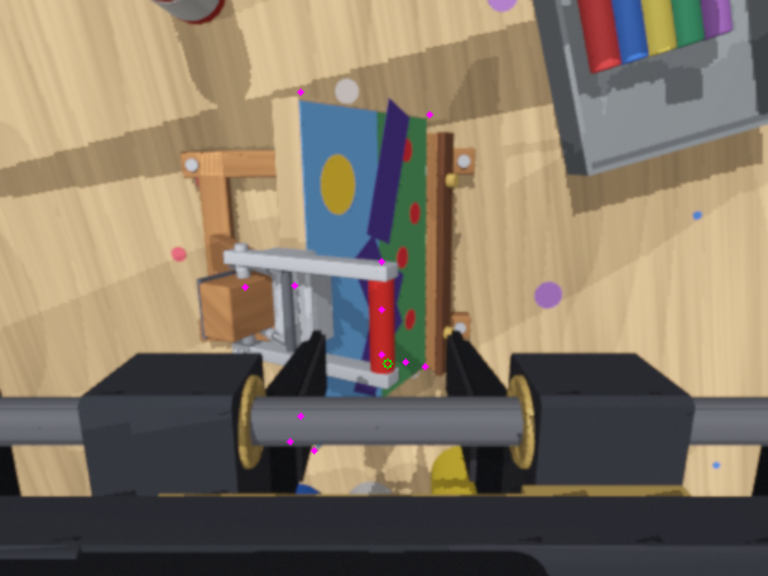

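>>> {"name": "arm_command", "arguments": {
  "plan": [
    [-1,-5,-10,0],
    [-1,-5,-25,0],
    [-1,-5,-40,0],
    [-1,-5,-52,0],
    [-1,-5,-62,0],
    [-1,-5,-70,0],
    [-1,-5,-77,0],
    [-1,-5,-82,0],
    [-1,-5,-82,0]
  ]
}}

```text
time: 4.5
eef_pos: [0.5797, 0.254, 0.2168]
tcp_rot: [-0.0, 0.769, 0.639, -0.001]
wrist_force: [0.4, 1.5, 0.5]
grip_width: 0.042
grip_force: 0.0
```

>>> {"name": "arm_command", "arguments": {
  "plan": [
    [0,0,0,0],
    [0,0,0,0],
    [0,0,0,0],
    [0,0,0,0],
    [0,0,0,0],
    [0,0,0,0]
  ],
  "gripper": 5,
  "grip_force": 15
}}

```text
time: 5.1
eef_pos: [0.5774, 0.2546, 0.2178]
tcp_rot: [-0.002, 0.769, 0.64, -0.002]
wrist_force: [-8.5, 0.4, 4.6]
grip_width: 0.0113
grip_force: 15.0
```

>>> {"name": "arm_command", "arguments": {
  "plan": [
    [-4,0,1,0],
    [-6,1,4,0],
    [-9,1,8,0],
    [-14,2,14,0],
    [-20,3,21,0],
    [-26,4,26,0],
    [-32,5,31,0],
    [-39,6,35,0],
    [-47,8,39,0],
    [-55,9,41,0],
    [-64,11,43,0],
    [-73,13,44,0],
    [-81,14,44,0],
    [-89,16,43,0],
    [-97,18,41,0],
    [-105,19,38,0],
    [-113,21,35,0],
    [-121,22,31,0],
    [-125,23,28,0],
    [-125,23,28,0]
  ]
}}

```text
time: 7.1
eef_pos: [0.4522, 0.2765, 0.2435]
tcp_rot: [-0.001, 0.769, 0.64, -0.003]
wrist_force: [-4.9, -3.3, -1.6]
grip_width: 0.0118
grip_force: 15.0
```

Run:
```python
from h import *
print(bot.state()["wrist_force"],bot.state()["grip_width"])
c=cams.camera("side");cv2.imwrite("pics/s3.png",cv2.resize(c["frame"][90:230,140:327],(800,600),interpolation=cv2.INTER_CUBIC))
```

```text
[-4.85559148 -3.29512325 -1.60641044] 0.011818405969597049
```

View pics/s3.png

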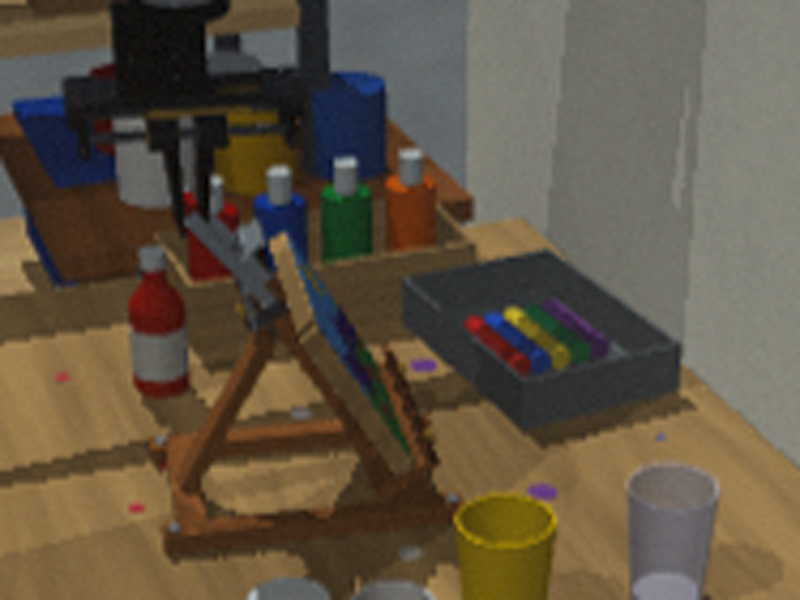

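>>> {"name": "arm_command", "arguments": {
  "plan": [
    [0,0,0,0],
    [0,0,0,0],
    [0,0,0,0],
    [0,0,3,0],
    [0,0,10,0],
    [0,0,20,0],
    [0,0,40,0],
    [0,0,70,0],
    [0,0,100,0],
    [0,0,100,0],
    [0,0,100,0]
  ],
  "gripper": 26
}}

```text
time: 8.25
eef_pos: [0.4556, 0.2772, 0.3476]
tcp_rot: [0.0, 0.769, 0.639, 0.002]
wrist_force: [0.8, 0.2, -0.3]
grip_width: 0.0259
grip_force: 0.0
```

Run:
```python
from h import *; from fit import *
e=np.load("easel.npy");c=cams.camera("wrist");im=c["frame"].copy();np.save("w2.npy",c,allow_pickle=True)
P_=pts(e[:4],1.75)
for k,v in P_.items():
    u=proj(c,v);print(k,np.round(u,1))
    cv2.circle(im,(int(u[0]),int(u[1])),1,(255,0,255),-1)
t=np.array(bot.state()["eef_pos"]);print(t)
print([(r["confidence"],r["bbox"]) for r in cams.trace("panel","wrist")])
cv2.imwrite("pics/w2.png",cv2.resize(im,None,fx=1.5,fy=1.5))
```

```text
FTp [338.3 270.2]
FTm [351.2  62.6]
FBp [370.6 227.5]
FBm [383.4  76. ]
BTp [321.5 266.3]
BBp [357.6 225.4]
H [308.7 174.3]
B [248.7 190.3]
Bp [248.9 218.3]
Bm [248.5 161. ]
TopC [335.1 173.2]
G [330.8 250.3]
Gm [339.9  86.6]
[0.4550865  0.27693629 0.34588628]
[(0.86, [323.6, 64.7, 56.3, 172.1])]
```

View pics/w2.png

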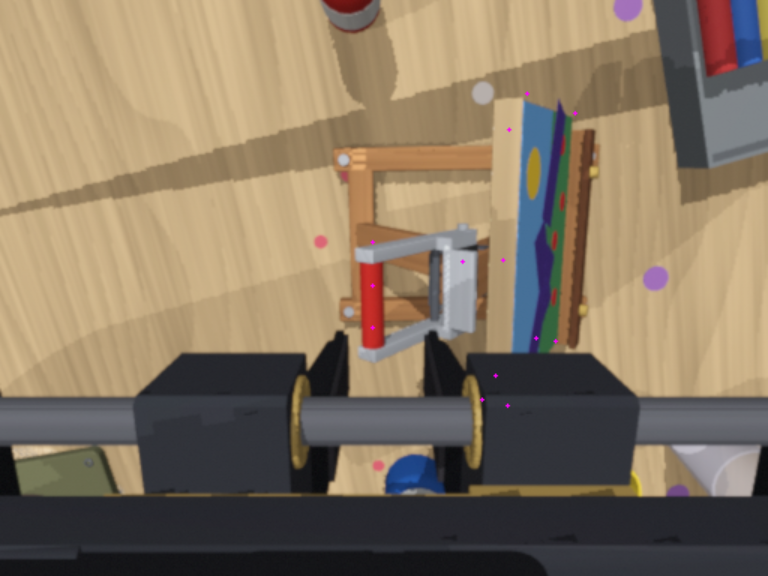

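>>> {"name": "arm_command", "arguments": {
  "plan": [
    [10,-15,0,0],
    [30,-45,0,0],
    [52,-75,0,0],
    [67,-91,-5,0],
    [67,-91,-40,0],
    [67,-91,-80,0],
    [67,-91,-110,0],
    [67,-91,-125,0],
    [67,-91,-125,0],
    [67,-91,-125,0]
  ],
  "gripper": 56
}}

```text
time: 9.35
eef_pos: [0.5224, 0.1862, 0.2215]
tcp_rot: [0.0, 0.769, 0.64, 0.0]
wrist_force: [-0.4, 0.8, 1.0]
grip_width: 0.0557
grip_force: 0.0
```

Run:
```python
from h import *
a=cams.camera("side")["frame"];b=cams.camera("wrist")["frame"]
print(bot.state()["eef_pos"])
cv2.imwrite("pics/m4.png",np.hstack([cv2.resize(a[110:230,140:260],(400,400),interpolation=cv2.INTER_CUBIC),cv2.resize(b,(400,300)).copy() if 0 else cv2.resize(b[:,60:444],(400,400))]))
```

```text
[0.52313057 0.1863598  0.2230424 ]
```

View pics/m4.png

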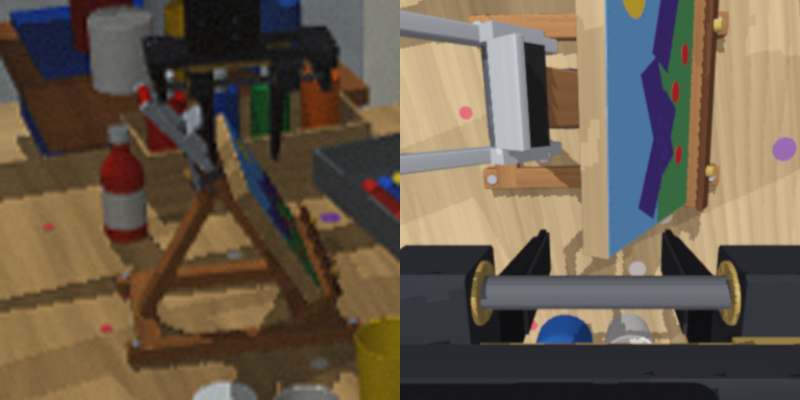

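Run:
```python
from h import *; from fit import *
e=np.load("easel.npy");c=cams.camera("wrist");t=np.array(bot.state()["eef_pos"])
print("tcp",t,proj(c,t),"cam",np.round(c["world_from_camera"],3).tolist())
P_=pts(e[:4]);print("FTp pred",P_["FTp"],proj(c,P_["FTp"]))
print("FTp obs at z.196",onz(c,259.7,247.7,.196),"BTp z.187",onz(c,239,241,.187))
w=np.load("w2.npy",allow_pickle=True).item()
print("FTm pred",P_["FTm"],"obs",onz(w,524/1.5,100/1.5,.196))
for r in cams.trace("panel","wrist")[:2]:
    print(r["confidence"],r["bbox"]);m=r["mask"]
    for row in (100,150,200,225,235,245,250,255): x=np.where(m[row])[0];print(row,(x.min(),x.max()) if len(x) else None)
```

```text
tcp [0.52314229 0.18633856 0.22309635] [257.67293682 240.76509751] cam [[0.983, 0.178, 0.042, 0.535], [-0.183, 0.954, 0.239, 0.254], [0.003, -0.242, 0.97, 0.394], [0.0, 0.0, 0.0, 1.0]]
FTp pred [0.5204124  0.17079129 0.19578738] [257.72775295 248.18545272]
FTp obs at z.196 [0.52168362 0.1709718  0.196     ] BTp z.187 [0.50885638 0.17420822 0.187     ]
FTm pred [0.55706531 0.36740401 0.19578738] obs [0.55497961 0.36430989 0.196     ]
0.65 [228.7, 0.0, 112.0, 246.1]
100 (np.int64(233), np.int64(338))
150 (np.int64(234), np.int64(335))
200 (np.int64(236), np.int64(328))
225 (np.int64(236), np.int64(292))
235 (np.int64(236), np.int64(278))
245 (np.int64(242), np.int64(263))
250 None
255 None
```

>>> {"name": "arm_command", "arguments": {
  "plan": [
    [0,2,-12,0],
    [0,2,-24,0],
    [0,2,-36,0],
    [0,2,-44,0],
    [0,2,-48,0],
    [0,2,-48,0]
  ]
}}

```text
time: 10.15
eef_pos: [0.5214, 0.1878, 0.1715]
tcp_rot: [-0.0, 0.769, 0.639, -0.001]
wrist_force: [-0.9, -0.6, 0.3]
grip_width: 0.0559
grip_force: 0.0
```

>>> {"name": "arm_command", "arguments": {
  "plan": [
    [0,0,0,0],
    [0,0,0,0],
    [0,0,0,0],
    [3,-1,1,0],
    [7,-1,3,0],
    [12,-2,5,0],
    [17,-3,7,0],
    [22,-4,9,0],
    [27,-5,11,0],
    [32,-6,13,0],
    [36,-7,14,0],
    [36,-7,14,0]
  ],
  "gripper": 42,
  "grip_force": 15
}}

```text
time: 11.35
eef_pos: [0.5586, 0.1808, 0.1868]
tcp_rot: [0.0, 0.769, 0.639, 0.0]
wrist_force: [-0.5, 0.3, 0.4]
grip_width: 0.0419
grip_force: 0.2
```

```bash
cat > pm.py <<'E'
from h import *
c=cams.camera("wrist");t=np.array(bot.state()["eef_pos"]);print(t,proj(c,t))
for r in cams.trace("panel","wrist")[:1]:
    print(r["confidence"],r["bbox"]);m=r["mask"]
    for row in (2,50,100,150,200,225,235,245): 
        x=np.where(m[row])[0]
        if len(x): print(row,x.min(),x.max(),"left edge at ztop",np.round(onz(c,x.min(),row,t[2]+.02),4))
E
python3 pm.py
python3 - <<'E'
from h import *
c=cams.camera("side")
for r in cams.trace("panel","side")[:2]:print(r["bbox"],r["confidence"])
E
```

```text
[0.55821199 0.18086466 0.18656584] [256.87946128 240.54037602]
0.67 [203.8, 0.9, 100.4, 263.2]
2 202 306 left edge at ztop [0.5568 0.2922 0.2066]
50 205 306 left edge at ztop [0.5541 0.2746 0.2066]
100 207 304 left edge at ztop [0.5506 0.2551 0.2066]
150 210 304 left edge at ztop [0.5472 0.2342 0.2066]
200 213 303 left edge at ztop [0.5437 0.2118 0.2066]
225 214 291 left edge at ztop [0.5416 0.1999 0.2066]
235 214 285 left edge at ztop [0.5405 0.1951 0.2066]
245 215 278 left edge at ztop [0.5399 0.1901 0.2066]
[217.3, 148.3, 20.3, 52.1] 0.66
[241.0, 239.7, 23.9, 73.8] 0.62
```

>>> {"name": "arm_command", "arguments": {
  "plan": [
    [0,0,0,0],
    [0,0,0,0],
    [4,-1,1,0],
    [8,-1,2,0],
    [12,-2,3,0],
    [16,-3,3,0],
    [20,-4,4,0],
    [24,-4,5,0],
    [28,-5,6,0],
    [30,-6,6,0],
    [30,-6,6,0]
  ],
  "gripper": 30
}}

```text
time: 12.65
eef_pos: [0.5883, 0.1748, 0.1927]
tcp_rot: [0.0, 0.769, 0.639, -0.0]
wrist_force: [-0.5, 0.3, 1.0]
grip_width: 0.03
grip_force: 0.1
```

```bash
python3 pm.py
```

```text
[0.5880522  0.17489091 0.19261353] [257.23582475 240.61566491]
0.87 [215.7, 0.0, 54.7, 267.6]
2 215 268 left edge at ztop [0.5916 0.2853 0.2126]
50 217 268 left edge at ztop [0.5886 0.2677 0.2126]
100 220 269 left edge at ztop [0.5857 0.2482 0.2126]
150 222 269 left edge at ztop [0.5821 0.2273 0.2126]
200 224 270 left edge at ztop [0.5783 0.2049 0.2126]
225 225 268 left edge at ztop [0.5763 0.1931 0.2126]
235 225 268 left edge at ztop [0.5752 0.1883 0.2126]
245 225 266 left edge at ztop [0.5742 0.1834 0.2126]
```

>>> {"name": "arm_command", "arguments": {
  "plan": [
    [1,0,0,0],
    [1,0,0,0],
    [1,0,0,0],
    [1,0,0,0],
    [1,0,0,0]
  ],
  "gripper": 10,
  "grip_force": 60
}}

```text
time: 13.25
eef_pos: [0.5886, 0.175, 0.1926]
tcp_rot: [-0.0, 0.769, 0.64, -0.0]
wrist_force: [-1.6, -0.7, 0.3]
grip_width: 0.0177
grip_force: 59.9
```

>>> {"name": "arm_command", "arguments": {
  "plan": [
    [0,0,2,0],
    [0,0,5,0],
    [0,0,10,0],
    [0,0,17,0],
    [0,0,25,0],
    [2,0,40,0],
    [5,0,60,0],
    [8,0,85,0],
    [10,0,110,0],
    [10,0,130,0],
    [10,0,130,0],
    [10,0,130,0]
  ]
}}

```text
time: 14.45
eef_pos: [0.5992, 0.175, 0.3235]
tcp_rot: [0.0, 0.769, 0.639, 0.001]
wrist_force: [-0.4, 0.4, -2.5]
grip_width: 0.0175
grip_force: 59.9
```

```bash
python3 pm.py
python3 - <<'E'
from h import *
print(bot.state()["wrist_force"],bot.state()["torque"])
for n in("side","scene"):
    c=cams.camera(n);cv2.imwrite(f"pics/l_{n}.png",c["frame"])
    for r in cams.trace("panel",n)[:2]:
        print(n,r["bbox"],r["confidence"])
        k,_=cv2.findContours(r["mask"].astype(np.uint8),0,2);k=max(k,key=cv2.contourArea);print(cv2.approxPolyDP(k,3,True).reshape(-1,2).tolist())
E
```

```text
[0.59869035 0.17489647 0.32189752] [256.69703556 239.92417262]
0.7 [231.1, 0.0, 49.1, 264.2]
2 233 280 left edge at ztop [0.6095 0.2845 0.3419]
50 235 279 left edge at ztop [0.6067 0.2668 0.3419]
100 236 279 left edge at ztop [0.6032 0.2471 0.3419]
150 237 278 left edge at ztop [0.5994 0.2261 0.3419]
200 238 278 left edge at ztop [0.5953 0.2035 0.3419]
225 238 278 left edge at ztop [0.5929 0.1916 0.3419]
235 239 278 left edge at ztop [0.5924 0.1867 0.3419]
245 239 276 left edge at ztop [0.5914 0.1817 0.3419]
[ 0.20629407  0.29929053 -2.66329063] [-0.13210087  0.04454686 -0.05923823]
side [242.2, 239.5, 21.3, 74.3] 0.85
[[244, 242], [243, 273], [257, 315], [261, 279], [249, 245]]
side [222.4, 105.1, 14.9, 60.5] 0.82
[[225, 106], [225, 142], [237, 164], [238, 122], [234, 116], [230, 123]]
scene [159.1, 221.1, 42.6, 46.0] 0.92
[[196, 222], [159, 252], [165, 269], [198, 242], [197, 237], [192, 237], [198, 230]]
scene [278.0, 97.9, 47.8, 59.9] 0.89
[[322, 93], [306, 105], [318, 114], [300, 132], [294, 125], [288, 131], [285, 124], [280, 127], [279, 155], [319, 126]]
```

```bash
cat > tilt.py <<'E'
from h import *
import sys
t=np.array(bot.state()["eef_pos"]);w=bot.state()["tcp_rot"]
from scipy.spatial.transform import Rotation as Ro
Rm=Ro.from_quat([w[1],w[2],w[3],w[0]]).as_matrix();f=Rm[:,1]*np.sign(Rm[0,1]);f[2]=0;f/=np.linalg.norm(f);l=np.array([-f[1],f[0],0])
print("f",f)
c=cams.camera("scene")
for r in cams.trace("panel","scene")[:2]:
    k,_=cv2.findContours(r["mask"].astype(np.uint8),0,2);k=max(k,key=cv2.contourArea)
    q=cv2.approxPolyDP(k,1.5,True).reshape(-1,2)
    print(r["bbox"])
    for u,v in q:
        o,d=ray(c,u,v);x=o+d*(((t+.009*f-o)@f)/(d@f));print((int(u),int(v)),"l",round((x-t)@l*1000),"z",round((x-t)[2]*1000))
E
python3 tilt.py
```

```text
f [ 0.98326299 -0.18219193  0.        ]
[279.6, 94.4, 47.9, 62.7]
(322, 93) l 163 z 43
(307, 105) l 90 z 45
(315, 109) l 139 z -13
(318, 115) l 164 z -63
(305, 131) l 101 z -94
(299, 133) l 68 z -75
(297, 128) l 53 z -35
(293, 126) l 30 z -5
(287, 132) l 2 z -11
(285, 125) l -12 z 36
(281, 126) l -31 z 48
(279, 154) l -29 z -99
(285, 153) l 3 z -124
(319, 125) l 182 z -132
(324, 98) l 181 z 7
[159.4, 223.8, 43.2, 43.5]
(195, 222) l -401 z -78
(158, 254) l -545 z -81
(166, 269) l -539 z -204
(168, 268) l -532 z -209
(166, 259) l -528 z -146
(170, 255) l -511 z -143
(175, 254) l -495 z -162
(170, 261) l -518 z -177
(172, 264) l -515 z -206
(199, 241) l -401 z -209
(199, 235) l -397 z -172
(197, 234) l -403 z -156
(199, 230) l -393 z -143
```

>>> {"name": "arm_command", "arguments": {
  "plan": [
    [-1,-8,0,0],
    [-3,-28,0,0],
    [-5,-55,0,0],
    [-9,-95,0,0],
    [-12,-135,0,0.2],
    [-16,-175,0,0.4],
    [-20,-215,0,0.6],
    [-23,-255,0,0.8],
    [-27,-295,0,1],
    [-31,-335,0,1.2],
    [-34,-375,0,1.4],
    [-38,-415,0,1.5],
    [-42,-455,0,1.5],
    [-45,-490,0,1.5],
    [-47,-515,0,1.5],
    [-48,-527,0,1.5],
    [-48,-527,0,1.5],
    [-48,-527,0,1.5],
    [-48,-527,0,1.5]
  ]
}}

```text
time: 16.75
eef_pos: [0.5513, -0.3507, 0.3229]
tcp_rot: [0.0, 0.76, 0.65, 0.0]
wrist_force: [0.4, -0.3, -1.4]
grip_width: 0.0176
grip_force: 59.9
```

```bash
python3 pm.py; python3 tilt.py
python3 - <<'E'
from h import *; from fit import R
r=np.load("rack.npy");c=cams.camera("wrist")
for x in(-.022,.022):
    for y in (0,.068):print(x,y,np.round(proj(c,R(r[2])@[x,y,.1025]+[r[0],r[1],0]),1))
t=np.array(bot.state()["eef_pos"]);print("rack frame tcp",R(r[2]).T@(t-[r[0],r[1],0]))
g=cv2.cvtColor(c["frame"],6)
np.set_printoptions(linewidth=200)
for row in (60,110):print(row,g[row,150:360].tolist())
E
```

```text
[ 0.55134802 -0.35074521  0.32295874] [257.72938405 240.69995793]
0.98 [158.5, 8.7, 39.3, 166.9]
50 162 198 left edge at ztop [ 0.5268 -0.2544  0.343 ]
100 164 192 left edge at ztop [ 0.5232 -0.2738  0.343 ]
150 166 196 left edge at ztop [ 0.5194 -0.2946  0.343 ]
f [ 0.98793721 -0.15485501  0.        ]
[161.6, 200.4, 62.1, 71.2]
(215, 200) l 176 z 41
(209, 201) l 154 z 61
(181, 227) l 50 z 56
(183, 233) l 51 z 19
(191, 234) l 75 z -22
(196, 239) l 87 z -73
(196, 243) l 84 z -95
(182, 259) l 25 z -113
(175, 263) l 0 z -99
(169, 254) l -8 z -23
(164, 251) l -19 z 14
(168, 264) l -22 z -70
(172, 269) l -16 z -117
(198, 248) l 87 z -135
(219, 226) l 178 z -120
(220, 217) l 186 z -73
[161.4, 251.1, 6.5, 14.9]
(161, 252) l -28 z 22
(159, 257) l -38 z 7
(166, 268) l -32 z -81
(167, 265) l -25 z -70
-0.022 0 [237.2  95.5]
-0.022 0.068 [236.3  27.8]
0.022 0 [277.4  95.4]
0.022 0.068 [278.4  27.8]
rack frame tcp [ 4.11662555e-05 -8.14718213e-02  3.22851242e-01]
60 [157, 175, 173, 155, 129, 129, 149, 152, 152, 158, 179, 191, 179, 173, 171, 171, 171, 169, 168, 168, 168, 169, 167, 165, 162, 161, 
[... 1220 characters left out ...]
17, 117, 122, 148, 171, 174, 174, 174, 174, 174, 174, 174, 174, 174, 174, 174, 168, 158, 153, 156, 161, 162, 162, 162, 162, 161, 160, 159, 158, 159, 160, 159, 160, 160, 160, 160, 161, 160, 160, 159, 158, 157, 157, 157, 157, 158, 159, 160, 160, 160, 161, 163, 163, 164, 165, 167, 168, 167, 163, 149, 140, 151, 175, 178, 158, 140, 135, 131, 146, 169, 171, 172, 178, 185, 187, 187, 186, 186, 186, 186, 187, 186, 186, 186, 186, 186, 185, 185, 185, 185, 185, 185, 185, 185, 185, 183, 167, 139, 152, 159, 151, 126, 96, 90, 91, 92, 86, 76, 74, 73, 73, 75, 75, 73, 77, 115, 148, 154, 155, 154, 152, 150, 150, 150, 148, 147, 146, 146, 146, 152, 158, 148, 134, 149, 151, 149, 140, 133, 152, 159, 154, 145, 142]
```

>>> {"name": "arm_command", "arguments": {
  "plan": [
    [0,0,-15,0],
    [0,0,-35,0],
    [0,0,-55,0],
    [0,0,-75,0],
    [0,0,-90,0],
    [0,0,-102,0],
    [0,0,-114,0],
    [0,0,-126,0],
    [0,0,-138,0],
    [0,0,-148,0],
    [0,0,-156,0],
    [0,0,-162,0],
    [0,0,-162,0],
    [0,0,-162,0]
  ]
}}

```text
time: 18.4
eef_pos: [0.5512, -0.3521, 0.1609]
tcp_rot: [0.0, 0.76, 0.649, 0.0]
wrist_force: [0.2, 0.1, -1.6]
grip_width: 0.0177
grip_force: 59.9
```

>>> {"name": "arm_command", "arguments": {
  "plan": [
    [0,0,-2,0],
    [0,0,-4,0],
    [0,0,-6,0],
    [0,0,-8,0],
    [0,0,-9,0],
    [0,0,-9,0]
  ]
}}

```text
time: 19.0
eef_pos: [0.5508, -0.3519, 0.1513]
tcp_rot: [-0.0, 0.76, 0.649, -0.0]
wrist_force: [-0.4, -0.1, -2.6]
grip_width: 0.0177
grip_force: 59.9
```

>>> {"name": "arm_command", "arguments": {
  "plan": [
    [0,0,-1,0],
    [0,0,-2,0],
    [0,0,-3,0],
    [0,0,-3,0],
    [0,0,-3,0]
  ]
}}

```text
time: 19.5
eef_pos: [0.551, -0.352, 0.1486]
tcp_rot: [-0.0, 0.76, 0.649, -0.0]
wrist_force: [-0.2, 0.1, -1.8]
grip_width: 0.0177
grip_force: 59.9
```

>>> {"name": "arm_command", "arguments": {
  "plan": [
    [0,0,-1,0],
    [0,0,-2,0],
    [0,0,-2,0],
    [0,0,-2,0]
  ]
}}

```text
time: 19.9
eef_pos: [0.5509, -0.352, 0.1465]
tcp_rot: [-0.0, 0.76, 0.649, -0.0]
wrist_force: [-0.8, -0.3, -1.9]
grip_width: 0.0179
grip_force: 59.9
```

>>> {"name": "arm_command", "arguments": {
  "plan": [
    [0,0,-1,0],
    [0,0,-2,0],
    [0,0,-2,0],
    [0,0,-2,0]
  ]
}}

```text
time: 20.3
eef_pos: [0.551, -0.352, 0.1445]
tcp_rot: [-0.0, 0.76, 0.649, -0.0]
wrist_force: [0.2, 0.0, -2.0]
grip_width: 0.0175
grip_force: 59.9
```

>>> {"name": "arm_command", "arguments": {
  "plan": [
    [0,0,-1,0],
    [0,0,-2,0],
    [0,0,-2,0]
  ]
}}

```text
time: 20.6
eef_pos: [0.5513, -0.3524, 0.1437]
tcp_rot: [0.001, 0.76, 0.649, 0.0]
wrist_force: [-1.4, -1.2, 2.8]
grip_width: 0.0174
grip_force: 59.9
```

>>> {"name": "arm_command", "arguments": {
  "plan": [
    [0,0,-1,0],
    [0,0,-2,0],
    [0,0,-2,0]
  ]
}}

```text
time: 20.9
eef_pos: [0.5515, -0.3525, 0.1436]
tcp_rot: [0.001, 0.76, 0.649, 0.0]
wrist_force: [-3.7, 1.2, 10.4]
grip_width: 0.0179
grip_force: 59.9
```

```bash
python3 tilt.py; python3 -c "
from h import *
print([bot.state()[k] for k in('wrist_force','torque')])"
```

```text
f [ 0.98770498 -0.1563294   0.        ]
[172.6, 231.2, 55.0, 62.1]
(218, 229) l 174 z 49
(213, 231) l 154 z 64
(188, 255) l 49 z 59
(190, 260) l 51 z 18
(200, 264) l 82 z -68
(202, 269) l 85 z -116
(223, 250) l 183 z -123
(221, 233) l 184 z 6
[181.5, 223.9, 19.1, 28.7]
(196, 222) l 101 z 196
(193, 222) l 91 z 210
(187, 228) l 68 z 206
(188, 235) l 66 z 167
(185, 239) l 53 z 161
(181, 240) l 41 z 174
(184, 245) l 45 z 134
(183, 252) l 36 z 101
(187, 252) l 48 z 81
(198, 242) l 93 z 80
(198, 237) l 96 z 109
(193, 236) l 81 z 139
(198, 231) l 101 z 141
[array([-3.12392985,  0.29285258,  9.21669835]), array([0.45385183, 0.95286085, 0.12572112])]
```

>>> {"name": "arm_command", "arguments": {
  "plan": [
    [0,0,1,0],
    [0,0,2,0],
    [0,0,2,0],
    [0,0,2,0]
  ],
  "grip_force": 5
}}

```text
time: 21.4
eef_pos: [0.5515, -0.3525, 0.1435]
tcp_rot: [0.001, 0.76, 0.649, 0.0]
wrist_force: [-0.9, -2.0, 4.6]
grip_width: 0.018
grip_force: 5.0
```

>>> {"name": "arm_command", "arguments": {
  "plan": [
    [0,0,0,0],
    [0,0,0,0],
    [0,0,0,0],
    [0,0,0,0]
  ],
  "gripper": 32
}}

```text
time: 21.8
eef_pos: [0.5507, -0.3517, 0.1418]
tcp_rot: [-0.001, 0.76, 0.649, -0.0]
wrist_force: [0.5, 0.8, -0.0]
grip_width: 0.0317
grip_force: 0.0
```

```bash
python3 pm.py;python3 tilt.py|head -12
```

```text
[ 0.55079495 -0.35177703  0.14204855] [257.88336421 240.9932586 ]
0.93 [56.2, 0.2, 110.3, 234.7]
2 59 159 left edge at ztop [ 0.4899 -0.2315  0.162 ]
50 64 161 left edge at ztop [ 0.4867 -0.249   0.162 ]
100 69 164 left edge at ztop [ 0.483  -0.2684  0.162 ]
150 75 166 left edge at ztop [ 0.4795 -0.2892  0.162 ]
200 80 148 left edge at ztop [ 0.4753 -0.3116  0.162 ]
225 83 125 left edge at ztop [ 0.4733 -0.3234  0.162 ]
235 86 112 left edge at ztop [ 0.4733 -0.3284  0.162 ]
f [ 0.98768762 -0.15643899  0.        ]
[181.3, 223.1, 18.7, 27.9]
(196, 222) l 101 z 196
(193, 222) l 91 z 209
(188, 227) l 72 z 207
(188, 237) l 64 z 157
(182, 240) l 43 z 169
(186, 245) l 51 z 124
(183, 249) l 38 z 117
(184, 253) l 38 z 90
(198, 241) l 93 z 86
(198, 236) l 97 z 114
```

>>> {"name": "arm_command", "arguments": {
  "plan": [
    [0,0,3,0],
    [0,0,8,0],
    [0,0,15,0],
    [0,0,25,0],
    [0,0,45,0],
    [0,0,75,0],
    [0,0,115,0],
    [0,0,150,0],
    [-20,30,170,0],
    [-40,70,180,0],
    [-70,110,180,0],
    [-100,150,180,0],
    [-120,190,180,0],
    [-130,220,180,0],
    [-130,220,180,0],
    [-130,220,180,0],
    [-130,220,180,0]
  ]
}}

```text
time: 23.7
eef_pos: [0.4213, -0.1327, 0.3231]
tcp_rot: [0.0, 0.761, 0.649, 0.0]
wrist_force: [-0.1, 0.8, -0.9]
grip_width: 0.0321
grip_force: 0.0
```

Run:
```python
from h import *; from fit import R
import itertools
r=np.load("rack.npy")
for n in("scene","side"):
    c=cams.camera(n)
    def box(cx,T,W,H,lean=0):
        p=np.array([proj(c,R(r[2])@[cx+sx*T/2+lean*z/H,sy*W/2,.015+z]+[r[0],r[1],0]) for sx in(-1,1) for sy in(-1,1) for z in(0,H)])
        m=np.zeros((384,512),np.uint8);cv2.fillConvexPoly(m,cv2.convexHull(np.round(p).astype(np.int32)),1);return m.astype(bool)
    B={"target":box(0,.018,.2,.15),"lean+":box(.0,.018,.2,.15,.012),"lean-":box(0,.018,.2,.15,-.012),"b":box(-.088,.016,.16,.12),"c":box(.088,.016,.15,.11)}
    for q in("panel","clamp_grip"):
        for t in cams.trace(q,n)[:4]:
            m=t["mask"];print(n,q,round(t["confidence"],2),t["bbox"],{k:round((m&b).sum()/(m|b).sum(),2) for k,b in B.items()})
```

```text
scene panel 0.94 [159.3, 224.0, 39.9, 43.1] {'target': np.float64(0.0), 'lean+': np.float64(0.0), 'lean-': np.float64(0.03), 'b': np.float64(0.84), 'c': np.float64(0.0)}
scene panel 0.88 [194.5, 256.0, 38.4, 48.0] {'target': np.float64(0.0), 'lean+': np.float64(0.0), 'lean-': np.float64(0.0), 'b': np.float64(0.0), 'c': np.float64(0.76)}
scene panel 0.72 [169.6, 230.1, 58.9, 63.0] {'target': np.float64(0.9), 'lean+': np.float64(0.78), 'lean-': np.float64(0.78), 'b': np.float64(0.0), 'c': np.float64(0.0)}
scene panel 0.46 [284.1, 87.7, 18.5, 32.4] {'target': np.float64(0.0), 'lean+': np.float64(0.0), 'lean-': np.float64(0.0), 'b': np.float64(0.0), 'c': np.float64(0.0)}
scene clamp_grip 0.85 [257.2, 94.3, 20.6, 33.7] {'target': np.float64(0.0), 'lean+': np.float64(0.0), 'lean-': np.float64(0.0), 'b': np.float64(0.0), 'c': np.float64(0.0)}
side panel 0.91 [270.5, 221.6, 29.4, 93.0] {'target': np.float64(0.89), 'lean+': np.float64(0.74), 'lean-': np.float64(0.82), 'b': np.float64(0.0), 'c': np.float64(0.0)}
side panel 0.65 [301.7, 239.4, 29.0, 64.3] {'target': np.float64(0.0), 'lean+': np.float64(0.02), 'lean-': np.float64(0.0), 'b': np.float64(0.0), 'c': np.float64(0.75)}
side panel 0.64 [242.6, 238.5, 21.3, 75.5] {'target': np.float64(0.0), 'lean+': np.float64(0.0), 'lean-': np.float64(0.0), 'b': np.float64(0.82), 'c': np.float64(0.0)}
side clamp_grip 0.52 [182.9, 141.1, 19.8, 15.6] {'target': np.float64(0.0), 'lean+': np.float64(0.0), 'lean-': np.float64(0.0), 'b': np.float64(0.0), 'c': np.float64(0.0)}
```

Both views show the panel upright in the middle bay, the other panels in place and the clamp still up, so I'm handing the job in.

```bash
python3 -c "
from workcell import bot
print(bot.sign_off())"
```

```text
the job is handed in; nothing more can be done
None
```

The clamp is open and staying up, and the painting stands upright in the rack's middle bay with an empty bay on each side; I handed the job in at about 24 s on the robot's clock, and no verdict came back.

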